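# Load the bead polisher and set its selector

## Task

Tip all six stone beads from the copper scoop into the white bowl of the polisher and stand the empty scoop upright on the bench again. Once the beads are in, turn the polisher's selector knob to the detent at the red mark and let go. Leave the other things on the bench where they are.

Things in the scene. Friction and masses are not known exactly. Their poses are not given: they have to be found in the camera images.
- scoop_centre (a point): Copper-coloured open-fronted scoop with six beads, 105 long (x) x 46 wide (y) x 40 mm high, walls and floor 3 mm, about 0.13 kg (varies). This point: midway between the two parallel side walls, 20 mm above the underside; grip here across the width, on the outside of the walls. Axes: z up, -x to the open mouth, y across. Back wall 45 mm off along +x.
- scoop_lip (a point): Middle of the scoop's pouring lip, 60 mm along -x from its centre point and 15 mm above the underside; axes as the scoop's. Inside, the floor is flat up to 36 mm short of the lip, then rises to it at 18 degrees. With the mouth tipped down about 50 degrees the beads roll out over the lip.
- polisher: Fixed blue bowl polisher, 200 deep (x) x 360 wide (y) mm, deck 55 mm high. Origin under its centre; z up, x away from the robot, y to the robot's left. The white bowl is centred 85 mm to +y of the middle; the console with the sloped black panel, up to 155 mm high, 105 mm to -y.
- bowl_floor (a point): Centre of the inside floor of the polisher's white round bowl, 60 mm above the bench. The rim is 47 mm above this point; the bowl is 162 mm wide inside at the rim and about 110 mm at the floor. Axes are the polisher's.
- selector_grip (a point): Grip point of the grey selector knob: on its turning axis, 29 mm out from the panel, in a grip bar 48 mm long, 14 mm thick, whose top is 42 mm from the panel; below is a round skirt 52 mm across, 8 mm high. Axes turn with the knob: z along the turning axis out of the panel (35 degrees from vertical, leaning to the robot), x along the bar to its white pointer end, y across it (pinch along y).
- selector (a joint): Angle of the selector in rad, growing as it turns clockwise seen from outside the panel. Four spring detents: 0, 0.62, 1.24 (red mark) and 1.86; between them it is pushed to the nearest with up to about 0.1 N m. It starts in the first or second. End stops just outside 0 and 1.86.
- red_mark (a point): Centre of the red dot (14 mm, with a red bar) on the black panel, 55 mm out from the knob's axis: the pointer aims at it in the third detent. The other three marks are white bars.
- bead1_center (a point): Centre of bead 1: polished round stone bead (red), 18 mm diameter, 10 g, at first lying loose in the scoop
- bead2_center (a point): Centre of bead 2: polished round stone bead (teal), 18 mm diameter, 10 g, at first lying loose in the scoop
- bead3_center (a point): Centre of bead 3: polished round stone bead (orange), 18 mm diameter, 10 g, at first lying loose in the scoop
- bead4_center (a point): Centre of bead 4: polished round stone bead (red), 18 mm diameter, 10 g, at first lying loose in the scoop
- bead5_center (a point): Centre of bead 5: polished round stone bead (teal), 18 mm diameter, 10 g, at first lying loose in the scoop
- bead6_center (a point): Centre of bead 6: polished round stone bead (orange), 18 mm diameter, 10 g, at first lying loose in the scoop
- loupe: Bystander, to be left alone: black eyepiece loupe, round, 42 mm across, 28 mm high, standing on the bench between robot and polisher; origin under its centre
- ring_box: Bystander, to be left alone: closed red ring box, 50 x 50 x 35 mm, in front of the polisher; origin under its centre
- stone_jar: Bystander, to be left alone: small amber jar, 54 mm across, 60 mm high, beyond the scoop; origin under its centre
- graver: Bystander, to be left alone: graver with a handle, 150 mm long, lying on the bench to the left beyond the scoop; origin under its middle
- bench_brush: Bystander, to be left alone: bench brush, 170 mm long, lying on the bench to the left and nearer the robot than the scoop; origin under its middle
- tin: Bystander, to be left alone: steel tin, 60 mm across, 45 mm high, to the right of the polisher; origin under its centre
There are look-alikes about, which are no part of the job. Leave any black look-alike of the part that bears scoop_centre alone.

How it is judged:
By the outcome, as a careful person would: the job done as asked, in the order asked, and still so for the second after the job is handed in, with the robot touching nothing.
It also fails if it takes over 66 s, if anything falls off the work surface, if the arm or the gripper's body presses on something with over 40 N, if the wrist force passes 120 N, or if a joint passes its speed limit or range.

## Robot

A 6-joint arm with a two-finger parallel gripper is mounted at the origin on the work surface. World frame = base frame: x ahead of the robot, y to its left, z up, the work surface at z = 0. Lengths are in m, angles in rad, forces in N, time in s.
With the tool pointing down it reaches from about 0.425 to 0.95 m from the base axis. Payload 14.7 kg.
Tool frame: the origin (TCP) lies at the very end of the fingers, on their centre line; the grasp point (between the pads) lies 19 mm behind it; z points along the fingers, y is the line along which they close (so a half turn about z gives the same grasp; the last joint's range is limited). The gripper opens to 85 mm and grips with 20 to 120 N. Pads are 22 mm wide; open, the fingers measure 114 mm over their backs; the gripper's body (76 mm by 85 mm) begins 54 mm behind the grasp point. The pads swing forward as they close: fully open they stand 13 mm farther back than shut.
Start: joints at [-1.156, 0.48, 1.596, -0, 1.065, -0.047], TCP at [0.29, -0.582, 0.231] pointing down, gripper open.
Joint ranges: [-2.75, 2.75], [-0.82, 2.05], [0.23, 2.67], [-1.56, 4.7], [0.09, 2.69], [-2.92, 2.92]. Speed limits (rad/s): [1.89, 1.89, 2.39, 3.01, 3.01, 3.01].

## Interface

Orientations are given as a unit quaternion [x, y, z, w].
In Python, from station import robot gives the robot as it stands.
- The arm moves only by the tool servo_tool, never from a script. Its argument "commands" is a list of rows, each a list of 3 entries, a list of its own where there are three numbers: the shift along the tool's x, y, z in cm, then the turn about the tool's z in degrees, then the finger opening in cm, from 0 to 8.54. In form: [[[tx, ty, tz], twist, gripper], ...]. A call has 1 to 5 rows; each row is the pose to reach, as a shift and turn from the pose commanded when the call began, along the tool's axes at that moment; what a row does not reach only later rows make up. A row lasts 1/8 s, in which the tool goes at most 62.5 mm and 10.7 degrees, less where a joint would pass 70% of its speed; a pose out of reach is approached as far as the arm can. A call with a gripper value outside its range is refused whole. The fingers move at their own pace and stop on an object; the grip force is fixed at half the most. Time passes only in rows, so rows that repeat a pose let the fingers close. It gives the time, the measured TCP pose, the force, the opening and the grip force at its end, in the units of the state.
- robot.state(): the state, without advancing time (a new reading comes with each control period).
- robot.get_image(name): name is "scene" or "top"; returns the picture (400x640x3 uint8, red, green, blue); there is no depth.
- robot.camera_params(name): a dict with "fx", "fy", "cx", "cy" (pixels), "extrinsics" (4x4, takes a point from camera to world coordinates). Camera axes: x right, y down, z forward; pixel columns grow to the right and rows downward; lengths in m; the calibration is good to about 2 mm. A picture is of the moment at which its call begins. camera_params takes no time and is no camera call.
- robot.close_job(): hands the job in; it is judged then, once.
The state is a dict: "time": time; "joints": joint angles; "joint_velocities": joint speeds; "joint_efforts": joint torques, N m; "tcp_pos": TCP position; "ee_rot": TCP orientation; "contact_force": force on the tool from outside, world axes, zero at the start; "ft_torque": the same for the moment, N m; "finger_gap": finger opening in m; "grip_force": force on a finger pad.
Only numpy, scipy, OpenCV 4.12 (cv2) and the standard library are available. Lean on these libraries where they do the work, as an engineer would, in place of code of your own. Each camera call takes 0.05 s, during which the arm holds its last target. There are 200 camera calls.

## Working session

There is one attempt and no reset: what is moved stays moved. The work goes in short steps, Python scripts to look and compute and a tool call to move; the robot and the scene stay as the last step left them, time stands still between calls to the robot, and variables do not carry over. Pictures are saved under pics/ and viewed, at most 10 in all, crops included, and the job is handed in when it is done.

Besides the shell and the picture viewer there is one more tool, called after ">>>" as a command line: name --argument value ..., lists and objects as JSON in quotes. servo_tool: Moves the arm, as the interface text tells. Its arguments: {"type":"object","properties":{"commands":{"type":"array"}},"required":["commands"]}

```bash
ls; mkdir -p pics
python3 - <<'E'
from station import robot
import cv2,numpy as np
np.set_printoptions(precision=4,suppress=True)
for n in("scene","top"):
    im=robot.get_image(n)[:,:,::-1]; cv2.imwrite(f"pics/{n}0.png",im)
    print(n,{k:(np.array(v)) for k,v in robot.camera_params(n).items()})
print(robot.state())
E
```

```text
pics
scene {'fx': array(441.4968), 'fy': array(441.4968), 'cx': array(309.6064), 'cy': array(197.5173), 'extrinsics': array([[-0.1121,  0.7789, -0.617 ,  1.3309],
       [ 0.9935,  0.0771, -0.0832,  0.191 ],
       [-0.0172, -0.6223, -0.7826,  1.189 ],
       [ 0.    ,  0.    ,  0.    ,  1.    ]])}
top {'fx': array(400.2246), 'fy': array(400.2246), 'cx': array(323.2739), 'cy': array(193.4547), 'extrinsics': array([[-0.003 , -0.9858,  0.168 ,  0.2776],
       [-0.9998,  0.0066,  0.021 ,  0.0715],
       [-0.0219, -0.1679, -0.9856,  1.3838],
       [ 0.    ,  0.    ,  0.    ,  1.    ]])}
{'time': 0.1, 'joints': array([-1.1556,  0.4807,  1.5968,  0.    ,  1.0651, -0.0466]), 'joint_velocities': array([ 0.0015, -0.0008, -0.0014,  0.0001,  0.0011, -0.001 ]), 'joint_efforts': array([  0.0035, -95.2255, -43.1039,   0.    ,   0.0051,  -0.    ]), 'tcp_pos': array([ 0.2895, -0.5816,  0.2308]), 'ee_rot': array([ 0.9735,  0.2288, -0.0001, -0.0005]), 'contact_force': array([-0.0416, -0.287 , -0.1369]), 'ft_torque': array([-0.0023,  0.0287, -0.0258]), 'grip_force': 0.0, 'finger_gap': 0.08519136293828085}
```

View pics/top0.png

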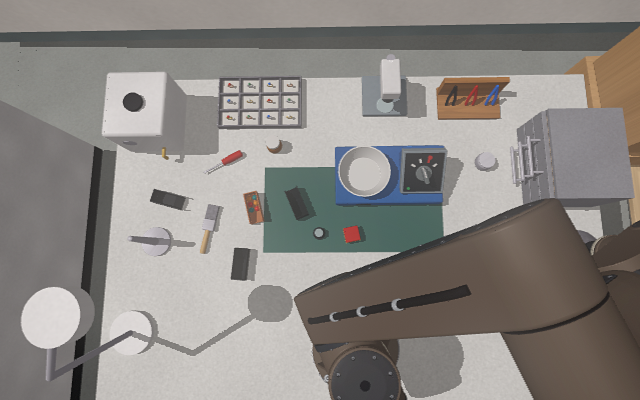

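View pics/scene0.png

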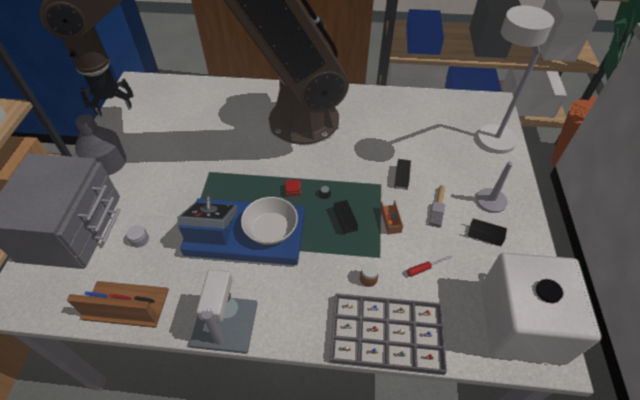

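The top view shows the copper scoop at about (254,207), with black look-alikes at (298,203), (241,264) and (169,199). The bowl is at (364,171) and the knob at (424,174). In the scene view the scoop is at (391,217). I'll enlarge these areas.

Run:
```python
import cv2,numpy as np
t=cv2.imread("pics/top0.png");s=cv2.imread("pics/scene0.png")
def c(im,x,y,w,h,k): return cv2.resize(im[y:y+h,x:x+w],None,fx=k,fy=k,interpolation=cv2.INTER_CUBIC)
# each 400x300
A=c(t,230,180,50,50,6);B=c(s,370,190,50,50,6)
C=c(t,395,145,55,55,300/55.);D=c(s,175,190,75,50,6)
D=D[:, :450]
o=np.zeros((600,760,3),np.uint8)
o[:300,:300]=A;o[:300,310:610]=B;o[300:,:300]=C[:300,:300];o[300:,310:760]=D
cv2.imwrite("pics/crops.png",o)
```

```text
(no output)
```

View pics/crops.png

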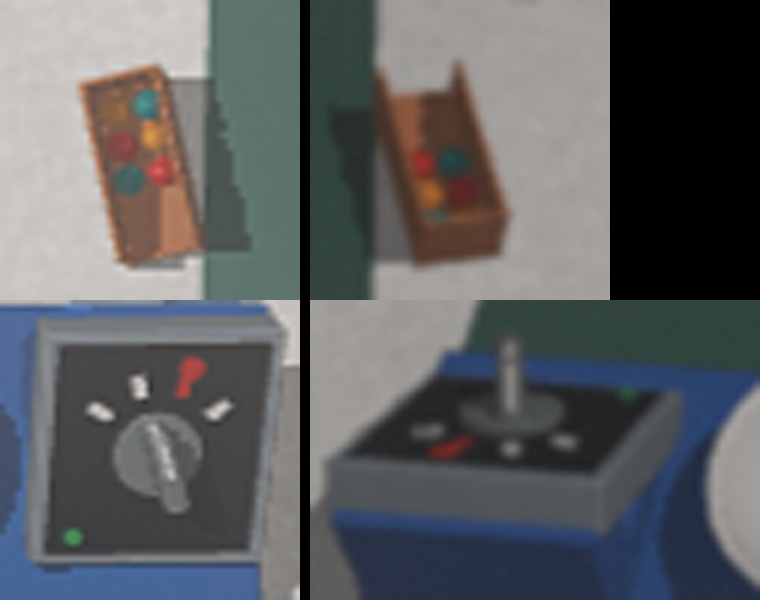

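In the crops, the scoop's mouth faces the robot and the beads sit at its back. The knob pointer aims at the second mark and the red mark is the next one clockwise. Now measuring.

```bash
cat > h.py <<'E'
import numpy as np,cv2,os
from scipy.spatial.transform import Rotation as R
from station import robot
np.set_printoptions(precision=4,suppress=True)
P={n:robot.camera_params(n) for n in("top","scene")}
def ray(n,u,v):
    p=P[n];E=np.array(p["extrinsics"]);d=E[:3,:3]@[(u-p["cx"])/p["fx"],(v-p["cy"])/p["fy"],1]
    return E[:3,3],d
def at(n,uv,z):
    o,d=ray(n,*uv);return o+d*(z-o[2])/d[2]
def tri(a,b):
    o,d=ray("top",*a);q,e=ray("scene",*b)
    s=np.linalg.lstsq(np.c_[d,-e],q-o,rcond=None)[0]
    A,B=o+d*s[0],q+e*s[1];return (A+B)/2,np.linalg.norm(A-B)
def proj(n,X):
    p=P[n];E=np.array(p["extrinsics"]);c=E[:3,:3].T@(np.array(X)-E[:3,3])
    return np.array([p["fx"]*c[0]/c[2]+p["cx"],p["fy"]*c[1]/c[2]+p["cy"]])
E
cat > m.py <<'E'
from h import *
def f(x0,y0,k,u,v): return ((u+.5)/k-.5+x0,(v+.5)/k-.5+y0)
A=lambda u,v:f(230,180,6,u,v);B=lambda u,v:f(370,190,6,u-310,v)
k=300/55;C=lambda u,v:f(395,145,k,u,v-300);D=lambda u,v:f(175,190,6,u-310,v-300)
for p in [(82,86),(160,67)]: print("scoop back top",at("top",A(*p),.04)[:2])
for p in [(123,264),(203,246)]: print("front @.04/.015",at("top",A(*p),.04)[:2],at("top",A(*p),.015)[:2])
for p in [(415,222),(507,214)]: print("scene back top",at("scene",B(*p),.04)[:2])
for p in [(378,72),(460,65)]: print("scene front top",at("scene",B(*p),.04)[:2])
print("skirt",tri(C(157,455),D(512,410)))
print("red",tri(C(192,366),D(440,454)))
print("red",tri(C(185,386),D(462,442)))
print("m1",tri(C(100,411),D(565,441)),"m2",tri(C(139,387),D(512,449)),"m4",tri(C(217,410),D(428,430)))
print("green",tri(C(73,537),D(627,394)))
print("frame TL,TR,BL,BR", )
for p in [(42,322),(285,328),(30,560),(258,562)]: print(C(*p))
for n,box in(("top",(330,140,75,60)),("scene",(235,190,70,60))):
    im=cv2.imread(f"pics/{n}0.png");x,y,w,h=box;g=im[y:y+h,x:x+w].astype(int)
    m=((g.min(2)>105)&(g.max(2)-g.min(2)<25)).astype(np.uint8)
    nn,l,s,_=cv2.connectedComponentsWithStats(m);i=1+s[1:,4].argmax()
    c=max(cv2.findContours((l==i).astype(np.uint8),0,2)[0],key=len)
    e=cv2.fitEllipse(cv2.convexHull(c));print(n,e[0][0]+x,e[0][1]+y,e[1:],at(n,(e[0][0]+x,e[0][1]+y),.107))
E
python3 m.py
```

```text
scoop back top [0.507  0.3741]
scoop back top [0.5177 0.3297]
front @.04/.015 [0.4052 0.3477] [0.4075 0.3529]
front @.04/.015 [0.4151 0.3028] [0.4177 0.3071]
scene back top [0.5172 0.3247]
scene back top [0.5072 0.3727]
scene front top [0.4189 0.3042]
scene front top [0.4096 0.3488]
skirt (array([ 0.5581, -0.2251,  0.1189]), np.float64(0.0026428542082840177))
red (array([ 0.6058, -0.243 ,  0.1433]), np.float64(0.004571170288917278))
red (array([ 0.5946, -0.2377,  0.139 ]), np.float64(0.0011412167120793666))
m1 (array([ 0.5823, -0.19  ,  0.1297]), np.float64(0.0016701113210153985)) m2 (array([ 0.5948, -0.2121,  0.1369]), np.float64(0.0023025464887431383)) m4 (array([ 0.5826, -0.2592,  0.1298]), np.float64(0.00358585697653771))
green (array([ 0.5158, -0.1809,  0.0832]), np.float64(0.00286271701937579))
frame TL,TR,BL,BR
(402.2916666666667, 148.625)
(446.8416666666667, 149.725)
(400.09166666666664, 192.25833333333333)
(441.89166666666665, 192.625)
top 366.552059173584 142.53066635131836 ((74.31122589111328, 107.2842025756836), 7.618174076080322) [ 0.6648 -0.0446  0.107 ]
scene 269.05114364624023 219.4518642425537 ((46.157859802246094, 56.54183578491211), 81.8133773803711) [ 0.574  -0.0364  0.107 ]
```

```bash
cat > go.py <<'E'
# usage: go.py x y z phi_deg -> shift (cm), twist from current pose; phi = heading of tool x
import sys
from h import *
s=robot.state();X=R.from_quat(s["ee_rot"]).as_matrix();p=s["tcp_pos"]
x,y,z,f=map(float,sys.argv[1:5])
ph=np.degrees(np.arctan2(X[1,0],X[0,0]))
print("t",s["time"],"tcp",p,"phi",ph,"tilt",X[2,2],"q",s["joints"])
print("shift",X.T@(np.array([x,y,z])-p)*100,"twist",(ph-f+180)%360-180,"F",s["contact_force"],s["grip_force"],s["finger_gap"])
E
python3 go.py .54 0 .25 26.5
python3 - <<'E'
from h import *
# black lookalike, bowl by rough pixel
print(at("top",(287,190),.04),at("top",(364,170),.107))
im=cv2.imread("pics/top0.png")
print([int(im[171,c].min()) for c in range(330,402,2)]); print([int(im[r,364].min()) for r in range(138,206,2)])
E
```

```text
t 0.1 tcp [ 0.2895 -0.5816  0.2308] phi 26.457300175062922 tilt -0.9999994845970691 q [-1.1556  0.4807  1.5968  0.      1.0651 -0.0466]
shift [ 48.3405 -40.9082  -1.8787] twist -0.04269982493707403 F [-0.0416 -0.287  -0.1369] 0.0 0.08519136293828085
[0.5195 0.2242 0.04  ] [ 0.572  -0.0343  0.107 ]
[89, 89, 87, 76, 169, 121, 127, 127, 128, 152, 193, 193, 193, 193, 193, 193, 193, 193, 193, 193, 193, 193, 193, 192, 192, 180, 190, 188, 187, 187, 159, 68, 70, 70, 71, 96]
[196, 195, 195, 196, 197, 152, 154, 157, 160, 163, 195, 193, 192, 192, 193, 192, 193, 193, 193, 193, 193, 192, 192, 193, 192, 192, 187, 157, 151, 176, 69, 70, 68, 57]
```

>>> servo_tool --commands '[[[48.3,-40.9,-1.9],0,8.5],[[48.3,-40.9,-1.9],0,8.5],[[48.3,-40.9,-1.9],0,8.5],[[48.3,-40.9,-1.9],0,8.5],[[48.3,-40.9,-1.9],0,8.5]]'

```text
time: 0.72
tcp_pos: [0.4135, -0.2931, 0.2407]
ee_rot: [0.974, 0.229, 0.0, -0.0]
contact_force: [0.6, 0.6, 0.3]
finger_gap: 0.0849
grip_force: 0.0
```

```bash
python3 go.py .54 0 .25 13.4;python3 go.py .4447 .3337 .14 13.4
```

```text
t 0.725 tcp [ 0.4135 -0.2931  0.2407] phi 26.437406089139632 tilt -0.9999999956348333 q [-0.6765  0.2699  1.9081  0.0001  0.9636  0.4328]
shift [ 24.3775 -20.611   -0.9311] twist 13.037406089139637 F [0.5689 0.6253 0.337 ] 0.0 0.08487808613738157
t 0.725 tcp [ 0.4135 -0.2931  0.2407] phi 26.437406089139632 tilt -0.9999999956348333 q [-0.6765  0.2699  1.9081  0.0001  0.9636  0.4328]
shift [ 30.7003 -54.7336  10.0712] twist 13.037406089139637 F [0.5689 0.6253 0.337 ] 0.0 0.08487808613738157
```

>>> servo_tool --commands '[[[22,-20,-1],0,8.5],[[22,-20,-1],0,8.5],[[22,-20,-1],0,8.5],[[22,-20,-1],0,8.5],[[22,-20,-1],13,8.5]]'

```text
time: 1.35
tcp_pos: [0.5206, -0.0177, 0.2506]
ee_rot: [0.99, 0.141, 0.0, -0.0]
contact_force: [0.5, -0.7, -0.2]
finger_gap: 0.0853
grip_force: 0.0
```

```bash
python3 go.py .4447 .3337 .12 13.4
```

```text
t 1.35 tcp [ 0.5206 -0.0177  0.2506] phi 16.16910811351037 tilt -0.9999999837270456 q [-0.0923  0.2788  1.8667  0.0002  0.9961  1.1962]
shift [  2.4938 -35.8601  13.0675] twist 2.769108113510356 F [ 0.5393 -0.6538 -0.2499] 0.0 0.08533487998464376
```

>>> servo_tool --commands '[[[2.5,-35.9,13.1],2.7,8.5],[[2.5,-35.9,13.1],2.7,8.5],[[2.5,-35.9,13.1],2.7,8.5],[[2.5,-35.9,13.1],2.7,8.5],[[2.5,-35.9,13.1],2.7,8.5]]'

```text
time: 1.98
tcp_pos: [0.457, 0.2685, 0.143]
ee_rot: [0.993, 0.118, 0.0, 0.0]
contact_force: [1.2, 0.8, -0.0]
finger_gap: 0.085
grip_force: 0.0
```

```bash
python3 go.py .4447 .3337 .08 13.4
```

```text
t 1.975 tcp [0.457  0.2685 0.143 ] phi 13.56014822661979 tilt -0.9999999963647005 q [ 0.474   0.4279  1.9578 -0.      0.7558  1.8082]
shift [ 0.3296 -6.627   6.2971] twist 0.160148226619782 F [ 1.1523  0.8451 -0.0097] 0.0 0.08500989233396687
```

>>> servo_tool --commands '[[[0.3,-6.6,4],0,8.5],[[0.3,-6.6,6.3],0,8.5],[[0.3,-6.6,6.3],0,8.5]]'

```text
time: 2.35
tcp_pos: [0.4433, 0.3316, 0.0787]
ee_rot: [0.993, 0.119, -0.002, 0.001]
contact_force: [0.3, -0.2, 0.8]
finger_gap: 0.0849
grip_force: 0.0
```

```bash
python3 - <<'E'
import cv2
from h import *
o=[]
for n,b in(("top",(225,175)),("scene",(365,175))):
    im=robot.get_image(n)[:,:,::-1];x,y=b
    o.append(cv2.resize(im[y:y+60,x:x+60],None,fx=6,fy=6,interpolation=2))
cv2.imwrite("pics/hover.png",np.hstack(o))
E
python3 go.py .4447 .3337 .014 13.4
```

```text
t 2.45 tcp [0.4452 0.3311 0.081 ] phi 13.566309877854218 tilt -0.9999997620860358 q [ 0.585   0.5488  1.944  -0.0002  0.6495  1.9191]
shift [ 0.0198 -0.2641  6.7034] twist 0.1663098778542178 F [-0.0215  0.4307  0.8217] 0.0 0.08494196244885457
```

View pics/hover.png

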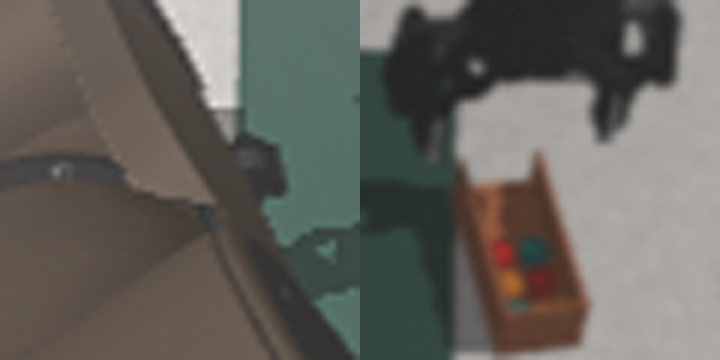

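The scene crop shows the finger tips at (430,155) and (605,140), straddling the scoop walls near the mouth. I'll descend and grip.

>>> servo_tool --commands '[[[0,-0.2,5],0,8.5],[[0,-0.2,6.7],0,8.5],[[0,-0.2,6.7],0,6],[[0,-0.2,6.7],0,5],[[0,-0.2,6.7],0,4.4]]'

```text
time: 3.08
tcp_pos: [0.4456, 0.334, 0.0156]
ee_rot: [0.993, 0.118, 0.001, -0.001]
contact_force: [-0.9, -2.2, 10.3]
finger_gap: 0.0454
grip_force: 58.3
```

>>> servo_tool --commands '[[[0,0,0],0,4.4],[[0,0,0],0,4.4],[[0,0,0],0,4.4]]'

```text
time: 3.45
tcp_pos: [0.4456, 0.334, 0.0156]
ee_rot: [0.993, 0.118, 0.001, -0.001]
contact_force: [-1.4, -1.2, 10.3]
finger_gap: 0.0453
grip_force: 58.4
```

>>> servo_tool --commands '[[[0,0,-1],0,4],[[0,0,-3],0,4],[[0,0,-6.5],0,4],[[0,0,-10.5],0,4],[[0,0,-14.5],0,4]]'

```text
time: 4.08
tcp_pos: [0.4446, 0.3335, 0.1612]
ee_rot: [0.993, 0.118, 0.0, -0.0]
contact_force: [0.4, 0.3, -1.9]
finger_gap: 0.0453
grip_force: 61.0
```

>>> servo_tool --commands '[[[0,0,-2],-2,4],[[0,0,-3],-6,4],[[0,0,-3],-12,4],[[0,0,-3],-18,4],[[0,0,-3],-24,4]]'

```text
time: 4.7
tcp_pos: [0.4446, 0.3335, 0.19]
ee_rot: [0.946, 0.324, 0.0, -0.0]
contact_force: [0.4, -0.1, -2.4]
finger_gap: 0.0448
grip_force: 61.1
```

```bash
python3 go.py .572 .017 .185 90
```

```text
t 4.7 tcp [0.4446 0.3335 0.19  ] phi 37.759251357110465 tilt -0.9999995313861181 q [0.5889 0.3965 1.8589 0.     0.8852 1.5007]
shift [-9.3083 32.8198  0.4897] twist -52.24074864288954 F [ 0.4007 -0.1483 -2.448 ] 61.116249561309814 0.04482755529509194
```

>>> servo_tool --commands '[[[-0.3,1,0],-4,4],[[-0.9,3,0],-10,4],[[-1.7,6,0],-17,4],[[-2.8,10,0],-24,4],[[-4,14,0],-31,4]]'

```text
time: 5.32
tcp_pos: [0.4987, 0.1971, 0.19]
ee_rot: [0.825, 0.565, 0.001, 0.0]
contact_force: [0.8, 0.8, -1.3]
finger_gap: 0.0452
grip_force: 61.1
```

```bash
python3 go.py .572 .017 .185 90
```

```text
t 5.325 tcp [0.4987 0.1971 0.19  ] phi 68.82140156921925 tilt -0.9999991977389556 q [0.3199 0.3709 1.9023 0.     0.8671 0.6895]
shift [-14.1479  13.3435   0.4967] twist -21.178598430780767 F [ 0.8246  0.8222 -1.3044] 61.08673810958862 0.045169027500896616
```

>>> servo_tool --commands '[[[-3.5,3.3,0],-7,4],[[-7.1,6.6,0],-14,4],[[-10.6,10,0],-20,4],[[-13,12.3,0],-21,4],[[-14.1,13.3,0],-21.2,4]]'

```text
time: 5.95
tcp_pos: [0.5711, 0.0167, 0.1898]
ee_rot: [0.709, 0.705, 0.0, 0.0]
contact_force: [-0.2, 1.0, -2.3]
finger_gap: 0.0446
grip_force: 61.1
```

>>> servo_tool --commands '[[[0,0,1],0,4],[[0,0,2.5],0,4],[[0,0,4],0,4],[[0,0,5],0,4]]'

```text
time: 6.45
tcp_pos: [0.5698, 0.019, 0.1372]
ee_rot: [0.708, 0.706, -0.001, -0.001]
contact_force: [-0.3, 0.2, -1.8]
finger_gap: 0.0454
grip_force: 61.1
```

```bash
cat > pic.py <<'E'
import sys
from h import *
im=robot.get_image("scene")[:,:,::-1];x,y,w,h=map(int,sys.argv[2:6])
cv2.imwrite(f"pics/{sys.argv[1]}.png",cv2.resize(im[y:y+h,x:x+w],None,fx=5,fy=5,interpolation=2))
E
python3 go.py .572 .017 .12 90; python3 pic.py pre 220 110 120 120
```

```text
t 6.45 tcp [0.5698 0.019  0.1372] phi 89.81082188920816 tilt -0.9999985967555662 q [-0.0198  0.4839  1.8704  0.0001  0.7889 -0.0165]
shift [-0.2041  0.2253  1.7203] twist -0.1891781107918291 F [-0.3276  0.2381 -1.7627] 61.108646392822266 0.04536621153243369
```

View pics/pre.png

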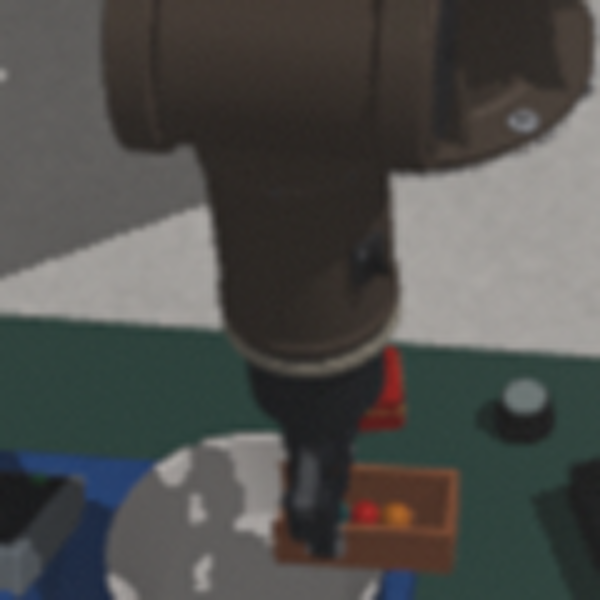

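The scoop is level with the beads inside, held near the mouth over the bowl's left rim (rim about (370,580) in the crop). I'll lower it onto the rim while watching the force.

>>> servo_tool --commands '[[[0,0.2,0.7],0,4],[[0,0.2,1.3],0,4],[[0,0.2,1.7],0,4],[[0,0.2,2.0],0,4]]'

```text
time: 7.0
tcp_pos: [0.5726, 0.0174, 0.12]
ee_rot: [0.708, 0.706, -0.0, 0.001]
contact_force: [-7.1, -13.2, 34.8]
finger_gap: 0.0451
grip_force: 60.4
```

>>> servo_tool --commands '[[[-0.1,0,0.3],0,4],[[-0.2,0,0.6],0,4]]'

```text
time: 7.25
tcp_pos: [0.5727, 0.0149, 0.1146]
ee_rot: [0.708, 0.706, -0.0, 0.001]
contact_force: [-12.1, -14.9, 31.3]
finger_gap: 0.0452
grip_force: 64.0
```

>>> servo_tool --commands '[[[-0.1,0,0.4],0,4],[[-0.2,0,0.8],0,4]]'

```text
time: 7.5
tcp_pos: [0.5728, 0.0126, 0.1066]
ee_rot: [0.708, 0.706, -0.0, 0.001]
contact_force: [-13.9, -22.2, 45.2]
finger_gap: 0.0452
grip_force: 73.5
```

```bash
python3 go.py .572 .010 .09 90; python3 pic.py tip1 220 150 120 110
```

```text
t 7.5 tcp [0.5728 0.0126 0.1066] phi 89.79648618359424 tilt -0.999997377213575 q [-0.0297  0.5288  1.8882 -0.0028  0.7233 -0.0241]
shift [-0.2581 -0.081   1.6642] twist -0.20351381640574573 F [-13.9088 -22.2331  45.1911] 73.54098558425903 0.045194665798562815
```

View pics/tip1.png

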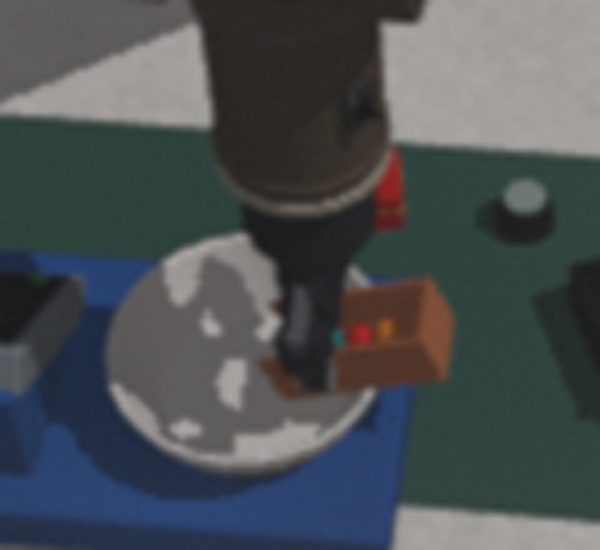

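Pivoting works: the scoop is tipped about 20°, mouth down, with all beads still inside. Continuing.

>>> servo_tool --commands '[[[-0.2,0,0.4],0,4],[[-0.4,0,0.8],0,4]]'

```text
time: 7.8
tcp_pos: [0.573, 0.0095, 0.0983]
ee_rot: [0.709, 0.706, 0.0, 0.001]
contact_force: [-8.0, -5.0, 29.7]
finger_gap: 0.0452
grip_force: 79.7
```

>>> servo_tool --commands '[[[-0.2,0,0.4],0,4],[[-0.4,0,0.7],0,4]]'

```text
time: 8.05
tcp_pos: [0.5735, 0.0059, 0.0912]
ee_rot: [0.709, 0.706, 0.001, 0.001]
contact_force: [-5.5, -2.8, 27.5]
finger_gap: 0.0453
grip_force: 83.7
```

```bash
python3 go.py .572 .005 .09 90; python3 pic.py tip2 220 150 120 110
```

```text
t 8.05 tcp [0.5735 0.0059 0.0912] phi 89.74879881109068 tilt -0.9999971292183342 q [-0.0425  0.5515  1.8975 -0.0002  0.6903 -0.038 ]
shift [-0.0893 -0.1464  0.1191] twist -0.251201188909306 F [-5.4597 -2.8072 27.455 ] 83.65499138832092 0.045287857943813466
```

View pics/tip2.png

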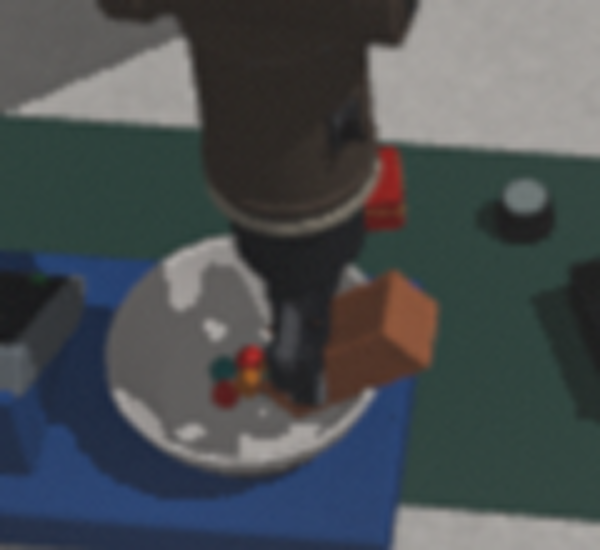

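Four or more beads have spilled into the bowl around (240,375). I'll tip a bit further, then back off so the rest roll out.

>>> servo_tool --commands '[[[-0.3,0,0.2],0,4],[[-0.6,0,0.4],0,4]]'

```text
time: 8.35
tcp_pos: [0.5733, 0.0, 0.0867]
ee_rot: [0.709, 0.706, 0.001, 0.001]
contact_force: [-2.4, -0.9, 11.3]
finger_gap: 0.0453
grip_force: 82.2
```

>>> servo_tool --commands '[[[0,0,-1],0,4],[[0,0,-3],0,4],[[0,0,-4],0,4],[[0,0,-4],0,4],[[0,0,-4],0,4]]'

```text
time: 8.98
tcp_pos: [0.5722, 0.0003, 0.1253]
ee_rot: [0.709, 0.706, -0.0, -0.0]
contact_force: [-0.1, -0.7, -1.0]
finger_gap: 0.0454
grip_force: 80.3
```

```bash
python3 go.py .572 .045 .2 90; python3 pic.py tip3 220 130 120 120
```

```text
t 8.975 tcp [0.5722 0.0003 0.1253] phi 89.76291338368732 tilt -0.9999998767581676 q [-0.0524  0.5023  1.8754  0.      0.7644 -0.0482]
shift [ 4.4656 -0.0445 -7.4679] twist -0.2370866163126948 F [-0.0908 -0.6605 -0.9859] 80.25131106376648 0.04536741406762144
```

View pics/tip3.png

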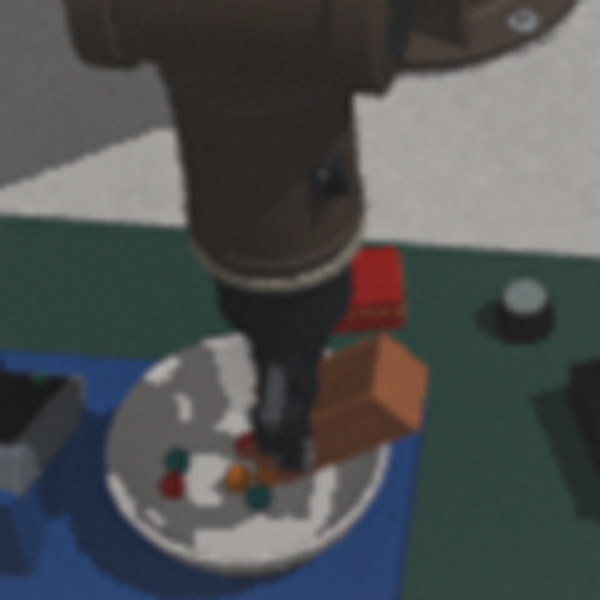

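Five beads are visible in the bowl: teal (177,460), red (172,485), red (247,445), orange (237,477) and teal (258,497). The sixth is probably behind the gripper. I'll raise the scoop, still over the bowl, and count by colour.

>>> servo_tool --commands '[[[0,0,-3],0,4],[[0,0,-7],0,4],[[0,0,-11],0,4],[[0,0,-13],0,4],[[0,0,-13],0,4]]'

```text
time: 9.65
tcp_pos: [0.5732, 0.0003, 0.2565]
ee_rot: [0.709, 0.706, 0.001, 0.001]
contact_force: [-0.3, -0.3, -2.1]
finger_gap: 0.0452
grip_force: 80.3
```

```bash
cat > beads.py <<'E'
from h import *
im=robot.get_image("scene");x,y,w,h=225,185,85,70
c=im[y:y+h,x:x+w];hs=cv2.cvtColor(c,cv2.COLOR_RGB2HSV)
for nm,lo,hi in(("red",(0,130,60),(7,255,255)),("red2",(172,130,60),(180,255,255)),("orange",(9,140,90),(22,255,255)),("teal",(85,80,40),(103,255,200))):
    m=cv2.inRange(hs,lo,hi);n,l,s,ce=cv2.connectedComponentsWithStats(m)
    print(nm,[(round(ce[i][0]+x),round(ce[i][1]+y),int(s[i,4])) for i in range(1,n) if s[i,4]>3])
print(robot.state()["contact_force"],robot.state()["tcp_pos"])
E
python3 beads.py
```

```text
red [(294, 192, 70), (269, 219, 13), (254, 227, 10)]
red2 []
orange [(270, 225, 31)]
teal [(232, 200, 9), (246, 201, 9), (300, 205, 8), (304, 218, 4), (255, 222, 8), (303, 226, 4), (271, 229, 16)]
[ 0.6248  0.182  -1.9467] [0.5725 0.0003 0.2553]
```

The colour count fits all six: 2 red, 2 teal, and a double-size orange blob. The force reading also fits an empty scoop. Now I'll take the scoop back.

>>> servo_tool --commands '[[[5,0,0],10,4],[[10,-2.5,0],20,4],[[15,-5,0],30,4],[[20,-8,0],40,4],[[24,-11,1],50,4]]'

```text
time: 10.32
tcp_pos: [0.4654, 0.2383, 0.2453]
ee_rot: [0.938, 0.348, -0.001, -0.0]
contact_force: [0.4, 0.6, -1.3]
finger_gap: 0.0451
grip_force: 80.4
```

```bash
python3 go.py .39 .32 .10 13.4
```

```text
t 10.325 tcp [0.4654 0.2383 0.2453] phi 40.68735769750065 tilt -0.9999993392195687 q [0.4151 0.288  1.8683 0.0001 0.9864 1.2757]
shift [ -0.3699 -11.1065  14.5305] twist 27.287357697500653 F [ 0.4233  0.5766 -1.3064] 80.4158341884613 0.04506299897251456
```

>>> servo_tool --commands '[[[-0.4,-4,2],10,4],[[-0.4,-8,5],20,4],[[-0.4,-11,9],27.3,4],[[-0.4,-11.1,13],27.3,4],[[-0.4,-11.1,14.5],27.3,4]]'

```text
time: 10.95
tcp_pos: [0.3888, 0.317, 0.0987]
ee_rot: [0.993, 0.12, -0.002, 0.001]
contact_force: [0.4, -0.3, -1.0]
finger_gap: 0.0448
grip_force: 80.3
```

>>> servo_tool --commands '[[[0,0,2],0,4],[[0,0,4],0,4],[[0,0,5.5],0,4],[[0,0,5.5],0,4]]'

```text
time: 11.45
tcp_pos: [0.3906, 0.3175, 0.0459]
ee_rot: [0.993, 0.119, -0.001, 0.0]
contact_force: [-0.2, 0.5, -1.4]
finger_gap: 0.0453
grip_force: 80.3
```

```bash
python3 go.py .4447 .3337 .014 13.4
```

```text
t 11.45 tcp [0.3906 0.3175 0.0459] phi 13.668211288711966 tilt -0.9999984001650452 q [0.6223 0.5607 2.0786 0.     0.5041 1.9545]
shift [ 5.6498 -0.3009  3.1763] twist 0.2682112887119672 F [-0.1769  0.453  -1.404 ] 80.34236311912537 0.04531532152604731
```

Next I'll drag it backwards while lowering, so that lip friction helps level the scoop.

>>> servo_tool --commands '[[[0,0,1],0,4],[[0,0,1.8],0,4],[[0.6,0,2.2],0,4]]'

```text
time: 11.82
tcp_pos: [0.3965, 0.3193, 0.0242]
ee_rot: [0.993, 0.119, -0.0, 0.0]
contact_force: [-0.1, -0.2, -1.7]
finger_gap: 0.045
grip_force: 80.3
```

>>> servo_tool --commands '[[[1,0,0.3],0,4],[[2,0,0.5],0,4]]'

```text
time: 12.08
tcp_pos: [0.4153, 0.3236, 0.0197]
ee_rot: [0.993, 0.119, -0.001, 0.001]
contact_force: [-10.7, -1.8, 16.9]
finger_gap: 0.0456
grip_force: 83.3
```

>>> servo_tool --commands '[[[1,0,0.2],0,4],[[2,0,0.4],0,4]]'

```text
time: 12.32
tcp_pos: [0.4347, 0.3283, 0.0157]
ee_rot: [0.993, 0.119, -0.001, 0.001]
contact_force: [-9.9, -1.7, 16.0]
finger_gap: 0.0452
grip_force: 84.8
```

>>> servo_tool --commands '[[[0.8,0,0.2],0,4],[[1.5,0,0.3],0,4],[[1.5,0,0.3],0,4]]'

```text
time: 12.7
tcp_pos: [0.4513, 0.3326, 0.013]
ee_rot: [0.993, 0.119, 0.0, -0.0]
contact_force: [0.9, -4.5, 7.0]
finger_gap: 0.0457
grip_force: 85.1
```

>>> servo_tool --commands '[[[0,0,0],0,4.9],[[0,0,0],0,5.2],[[0,0,0],0,5.2],[[0,0,0],0,7],[[0,0,0],0,8.5]]'

```text
time: 13.32
tcp_pos: [0.4501, 0.3325, 0.0126]
ee_rot: [0.993, 0.119, 0.0, -0.0]
contact_force: [-0.7, 0.2, 0.4]
finger_gap: 0.0841
grip_force: 0.0
```

>>> servo_tool --commands '[[[0,0,0],0,8.5],[[0,0,-3],0,8.5],[[0,0,-8],0,8.5],[[0,0,-14],0,8.5],[[0,0,-18],0,8.5]]'

```text
time: 13.95
tcp_pos: [0.4505, 0.3328, 0.1953]
ee_rot: [0.993, 0.119, 0.001, -0.0]
contact_force: [0.5, 0.3, -0.3]
finger_gap: 0.0849
grip_force: 0.0
```

```bash
python3 go.py .5 .12 .25 90; python3 beads.py; python3 pic.py placed 225 160 160 100; python3 go.py .5 -.15 .25 90
```

```text
t 13.95 tcp [0.4505 0.3328 0.1953] phi 13.696016675538113 tilt -0.9999976276955894 q [0.5821 0.395  1.845  0.     0.8994 1.9138]
shift [-0.2176 21.839  -5.4835] twist -76.30398332446188 F [ 0.4974  0.2958 -0.3346] 0.0 0.08486062268474588
red [(293, 190, 148), (269, 219, 13), (254, 227, 15)]
red2 []
orange [(270, 225, 30)]
teal [(232, 200, 8), (304, 219, 5), (256, 222, 12), (303, 226, 6), (271, 229, 15), (301, 240, 4), (300, 247, 5)]
[3.2465 1.6589 6.6026] [0.4522 0.3339 0.1996]
t 14.05 tcp [0.4521 0.3338 0.1971] phi 13.69724485308666 tilt -0.9999743943514985 q [ 0.582   0.393   1.8431 -0.      0.8983  1.9138]
shift [-6.7686 48.1258 -5.4515] twist -76.30275514691334 F [-0.2908 -0.2931 -1.2618] 0.0 0.0850968740133348
```

```bash
python3 - <<'E'
import cv2;im=cv2.imread("pics/placed.png");print(im.shape)
E
python3 - <<'E'
from h import *
im=robot.get_image("scene")[:,:,::-1]
cv2.imwrite("pics/placed2.png",cv2.resize(im[170:260,240:430],None,fx=4,fy=4,interpolation=2))
E
```

```text
(500, 800, 3)
```

View pics/placed2.png

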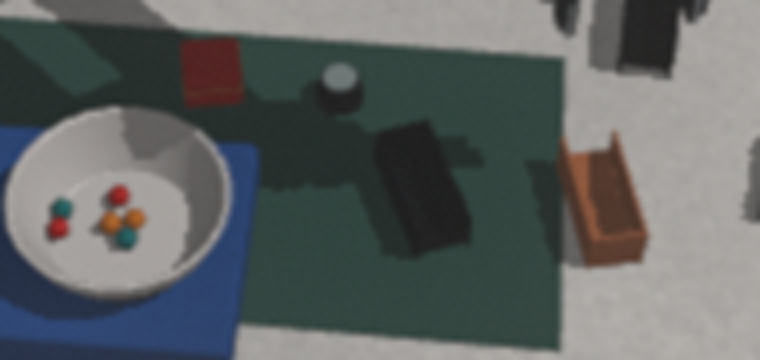

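The bowl in this crop holds all six beads: teal (62,208) and (127,238), red (119,195) and (58,228), orange (111,222) and (135,218). The scoop is empty and upright at (605,205), and the bystanders haven't moved. Now the knob: I'll pinch the bar at heading about 21°, twist it clockwise about 43°, and let go.

```bash
python3 go.py .545 -.2255 .23 21.4
```

```text
t 14.1 tcp [0.4512 0.3332 0.1948] phi 13.69280498306482 tilt -0.999990598740996 q [ 0.582   0.3956  1.8455 -0.      0.8961  1.9138]
shift [-4.0975 56.4939 -3.6177] twist -7.707195016935174 F [-0.2363  0.4151 -0.3836] 0.0 0.08530098454947031
```

>>> servo_tool --commands '[[[0,5,-3],0,8],[[0,11,-3.6],0,7],[[0,17,-3.6],0,6],[[0,23,-3.6],0,5],[[0,29,-3.6],0,5]]'

```text
time: 14.72
tcp_pos: [0.5184, 0.0488, 0.2274]
ee_rot: [0.993, 0.119, -0.001, -0.0]
contact_force: [0.9, 0.7, -0.5]
finger_gap: 0.0502
grip_force: 0.0
```

```bash
python3 go.py .545 -.2255 .23 21.4
```

```text
t 14.725 tcp [0.5184 0.0488 0.2274] phi 13.69927422164456 tilt -0.9999987350612947 q [0.0356 0.3055 1.8935 0.0001 0.9442 1.3673]
shift [-3.9081 27.2798 -0.2627] twist -7.700725778355434 F [ 0.8604  0.7277 -0.4762] 0.0 0.05018625433093371
```

>>> servo_tool --commands '[[[-0.9,6,-0.3],-3,5],[[-1.8,12,-0.3],-7.7,5],[[-2.7,18,-0.3],-7.7,5],[[-3.5,24,-0.3],-7.7,5],[[-3.9,27.3,-0.3],-7.7,5]]'

```text
time: 15.35
tcp_pos: [0.5448, -0.2265, 0.23]
ee_rot: [0.983, 0.185, -0.001, -0.0]
contact_force: [0.3, 0.4, 0.6]
finger_gap: 0.0503
grip_force: 0.0
```

>>> servo_tool --commands '[[[0,0,2],0,5],[[0,0,4],0,5],[[0,0,5],0,5],[[0,0,5],0,5]]'

```text
time: 15.85
tcp_pos: [0.5449, -0.2234, 0.1804]
ee_rot: [0.983, 0.186, -0.001, -0.001]
contact_force: [-0.1, 0.3, 0.5]
finger_gap: 0.0505
grip_force: 0.0
```

```bash
python3 go.py .545 -.2255 .128 21.4
```

```text
t 15.85 tcp [ 0.5449 -0.2234  0.1804] phi 21.402660145161885 tilt -0.9999974401163384 q [-0.4405  0.4524  1.7901 -0.      0.9014  0.7567]
shift [-0.0585  0.2103  5.2437] twist 0.002660145161883065 F [-0.1246  0.3359  0.4842] 0.0 0.05050493103081459
```

>>> servo_tool --commands '[[[0,0.2,2],0,5],[[0,0.2,3.6],0,5],[[0,0.2,4.7],0,5],[[0,0.2,5.1],0,5]]'

```text
time: 16.35
tcp_pos: [0.5461, -0.2254, 0.13]
ee_rot: [0.983, 0.186, -0.0, -0.0]
contact_force: [0.7, -0.4, -0.2]
finger_gap: 0.0502
grip_force: 0.0
```

>>> servo_tool --commands '[[[0,0,0],0,3],[[0,0,0],0,2],[[0,0,0],0,1.2],[[0,0,0],0,1.2]]'

```text
time: 16.85
tcp_pos: [0.546, -0.2246, 0.1314]
ee_rot: [0.983, 0.185, -0.0, -0.001]
contact_force: [-3.5, 10.5, 9.8]
finger_gap: 0.0146
grip_force: 57.0
```

Gripped at 14.6 mm, which matches the 14 mm bar. Twisting clockwise.

>>> servo_tool --commands '[[[0,0,0],6,1.2],[[0,0,0],12,1.2],[[0,0,0],18,1.2],[[0,0,0],22,1.2]]'

```text
time: 17.35
tcp_pos: [0.5458, -0.2248, 0.1313]
ee_rot: [1.0, -0.007, -0.0, -0.001]
contact_force: [-3.8, 10.1, 11.4]
finger_gap: 0.0129
grip_force: 48.9
```

>>> servo_tool --commands '[[[0,0,0],6,1.2],[[0,0,0],12,1.2],[[0,0,0],18,1.2],[[0,0,0],21,1.2],[[0,0,0],21,1.2]]'

```text
time: 17.98
tcp_pos: [0.545, -0.2249, 0.1321]
ee_rot: [0.982, -0.188, -0.001, -0.0]
contact_force: [-14.7, 5.8, 27.1]
finger_gap: 0.013
grip_force: 101.9
```

>>> servo_tool --commands '[[[0,0,0],0,2],[[0,0,0],0,3],[[0,0,0],0,4.5],[[0,0,0],0,5],[[0,0,-1],0,5]]'

```text
time: 18.6
tcp_pos: [0.5458, -0.2254, 0.1403]
ee_rot: [0.982, -0.187, -0.001, -0.0]
contact_force: [-0.5, 0.4, -1.0]
finger_gap: 0.05
grip_force: 0.0
```

>>> servo_tool --commands '[[[0,0,-3],0,5],[[0,0,-7],0,5],[[0,0,-11],0,5],[[-6,0,-14],0,5],[[-10,0,-16],0,5]]'

```text
time: 19.23
tcp_pos: [0.4519, -0.1882, 0.3021]
ee_rot: [0.982, -0.187, 0.0, 0.0]
contact_force: [1.5, -0.5, 0.8]
finger_gap: 0.0502
grip_force: 0.0
```

```bash
python3 go.py .43 -.2 .25 0
python3 - <<'E'
from h import *
a=robot.get_image("top")[:,:,::-1];b=robot.get_image("scene")[:,:,::-1]
o=np.zeros((600,800,3),np.uint8)
o[:330,:330]=cv2.resize(a[145:200,395:450],(330,330),interpolation=2)
o[:300,340:790]=cv2.resize(b[190:240,175:250],(450,300),interpolation=2)
o[340:600,:520]=cv2.resize(b[160:290,180:440],(520,260),interpolation=2)
cv2.imwrite("pics/final.png",o)
E
```

```text
t 19.225 tcp [ 0.4519 -0.1882  0.3021] phi -21.601529137694037 tilt -0.9999996734667778 q [-0.4566  0.1798  1.8626  0.      1.0985  1.4912]
shift [-1.6058  1.9027  5.2115] twist -21.60152913769403 F [ 1.479  -0.4745  0.8275] 0.0 0.05024778350120615
```

View pics/final.png

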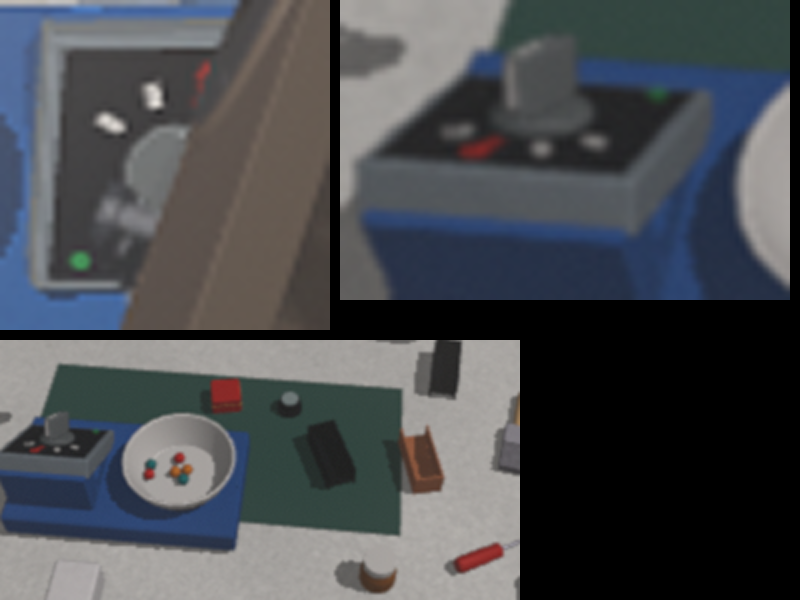

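The beads are in the bowl, the scoop stands upright, and the knob bar has turned; its near edge is at (505,80) and far edge at (577,75) in the upper-right crop. I'll check that against the geometry predicted for each detent.

Run:
```python
from h import *
b=np.array([.5627,-.2255,.1123]);n=np.array([-.5736,0,.8192]);u=np.array([.8192,0,.5736]);y=np.array([0,1,0])
for d in(.62,1.24,1.86):
    a=.93-d; D=np.cos(a)*u+np.sin(a)*y
    for s in(.024,-.024):
        p=proj("scene",b+.042*n+s*D); print(d,s,340+(p[0]-175)*6,(p[1]-190)*6)
```

```text
0.62 0.024 539.9686293769827 57.91225584077466
0.62 -0.024 540.7253626776414 30.289840859121853
1.24 0.024 511.28820511927944 55.63078259967796
1.24 -0.024 568.5123953524666 32.475453529442916
1.86 0.024 493.7489024538353 48.949232131679594
1.86 -0.024 586.1236324986734 38.88128480779187
```

The bar's span fits the third detent at the red mark: about 79 px expected, 72 px seen. The second detent would give about 22 px and the fourth about 106 px. Handing in.

```bash
python3 -c "
from station import robot
print(robot.close_job())"
```

```text
the job is handed in; nothing more can be done
None
```

I handed the job in at about 19 s: all six beads are in the white bowl, the empty scoop stands upright on the bench, and the selector knob is released at the red-mark detent, judging by the bar's span in the last image.

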